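# Fit the red fuse with the fuse tongs

### The arm

A 7-joint arm with a two-finger parallel gripper is mounted at the origin on the work surface. World frame = base frame: x ahead of the robot, y to its left, z up, the work surface at z = 0. Lengths are in m, angles in rad, forces in N, time in s.
With the tool pointing down it reaches from about 0.425 to 1.025 m from the base axis. Payload 9.4 kg.
Tool frame: the origin (TCP) lies at the very end of the fingers, on their centre line; the grasp point (between the pads) lies 19 mm behind it (arm.tcp_to_grasp is the z of the grasp point in the tool frame, in m); z points along the fingers, x is the direction in which the jaws open and shut, and the axes are right-handed (so a half turn about z gives the same grasp; the last joint's range is limited). The gripper opens to 85 mm and grips with 20 to 120 N. Pads are 22 mm wide; open, the fingers measure 114 mm over their backs; the gripper's body (76 mm by 85 mm) begins 54 mm behind the grasp point. The pads swing forward as they close: fully open they stand 13 mm farther back than shut.
Start: joints at [-1.238, 0.599, -0.003, 1.599, 0.002, 0.943, -0.08], TCP at [0.289, 0.665, 0.231] pointing down, gripper open.
Joint ranges: [-2.57, 2.57], [-0.35, 1.97], [-1.29, 1.29], [0.11, 2.56], [-1.05, 4.19], [0.11, 1.86], [-2.63, 2.63]. Speed limits (rad/s): [2.22, 2.22, 3.01, 3.01, 3.14, 3.14, 3.14].

### API

Orientations are given as a unit quaternion [x, y, z, w].
In Python, from plant import arm gives the robot as it stands.
- The arm moves only by the tool apply_moves, never from a script. Its argument "motion" is a list of rows, each an object with "angular": the turn, a rotation vector about the tool's x, y, z in degrees, a list of three; "dp": the shift along the tool's x, y, z in cm, a list of three; "fingers": the finger opening in cm, from 0 to 8.54. In form: [{"angular": [ax, ay, az], "dp": [x, y, z], "fingers": fingers}, ...]. A call has 1 to 10 rows; each row shifts and turns the commanded pose from where the row before left it, along the tool's axes as they then stand; what a row does not reach is not made up. A row lasts 1/10 s, in which the tool goes at most 50 mm and 8.59 degrees, less where a joint would pass 70% of its speed; a pose out of reach is approached as far as the arm can. A call with a gripper value outside its range is refused whole. The fingers move at their own pace and stop on an object; "newtons" is the grip in N (left out, the last holds). Time passes only in rows, so rows that do not move let the fingers close. It gives the time, the measured TCP pose, the force and the opening at its end, in the units of the state.
- arm.read_state(): the state, without advancing time (a new reading comes with each control period).
- arm.capture(name): name is "scene" or "top"; returns a dict with "image" (480x640x3 uint8, blue, green, red), "intrinsics" (3x3 intrinsics, pixels), "origin" and "orientation" of the camera in the world. Camera axes: x right, y up, looking along -z (the intrinsics and any distortion apply to the point x, -y, -z); pixel columns grow to the right and rows downward; lengths in m; the calibration is good to about 2 mm. A picture is of the moment at which its call begins. There is no depth.
- arm.close_job(): hands the job in, once; it reports no verdict.
The state is a dict: "t": time; "q": joint angles; "joint_vel": joint speeds; "effort": joint torques, N m; "tcp_pos": TCP position; "tool_rot": TCP orientation; "wrist_force": force on the tool from outside, world axes, zero at the start; "torque": the same for the moment, N m; "grip_width": finger opening in m.
Only numpy, scipy, OpenCV 4.12 (cv2) and the standard library are available. Lean on these libraries where they do the work, as an engineer would, in place of code of your own. Each camera call takes 0.05 s, during which the arm holds its last target. There are 200 camera calls.

### The job

Take the sprung fuse tongs out of their stand, fetch the red fuse out of its deep slot in the rack with them, and press it fully home in the socket down in the fuse well on top of the blue power supply; never touch this fuse with your own fingers. Then put the tongs back upright in their stand. Work gently: feel for the bottom and do not force the fuse or the tongs against the supply or the rack, and leave everything else where it is.

Things in the scene. Friction and masses are not known exactly. Their poses are not given: they have to be found in the camera images.
- tongs: Yellow sprung fuse tongs, red grip flats, upright in the stand, tips down; 112 mm tall, 70 g. Origin midway between the relaxed tips at tip level; z up, jaws close along y (half-turn symmetric). Each arm, at +y and -y: 10 mm wide (x), 4 mm thick, from the tip to 64 mm up; relaxed gap 20 mm, 28 mm over the outsides. Squeezed between fingers, the jaws stay centred on the gripper's centre line
- tongs_shoulder (a point): Point in the middle of the tongs 12 mm above the tips, level with the undersides of two inward shoulders, each 4 mm deep, one on each arm. With the arms half squeezed (gap between 9 and 17 mm) the shoulders can rest on a fuse's top; 12 mm of the fuse is then between the arms. They also push the fuse down
- tongs_ledge (a point): Point in the middle of the tongs 68 mm above the tips, level with the tops of two yellow ledges (4 mm thick, 22 mm wide in x, reaching 30 mm from the middle when relaxed). Fingertips go just above the ledges and may push down on them
- tongs_grip (a point): Middle of the two red grip flats, 90 mm above the tips; the flats are 24 mm wide (x), from 68 to 112 mm up, 44 mm over the outsides when relaxed. Squeeze them between the fingers along y. Carry the empty tongs half squeezed, flats at 38 to 40 mm; beyond 44 mm they drop out
- tongs_squeeze (a joint): How far the tongs are squeezed, m: 0 relaxed (flats 44 mm, arm gap 20 mm), 0.010 arms meet a 10 mm fuse (flats 34 mm), 0.012 stop. The jaws slide parallel, so arms and flats close alike. The spring pushes back with 8 N at the start, 0.6 N more per mm (14 N on a fuse; more is needed to grip it)
- stand: Tongs stand, fixed: dark wood block 50 x 62 mm on a steel foot 75 x 75 mm, 60 mm tall overall; a slot in its top, 14 mm (x) by 32 mm (y), goes down 52 mm. Origin at the centre of its underside, z up. The tongs' jaw line lies along its y
- stand_floor (a point): Centre of the floor of the stand's slot, 8 mm above the table; the tongs' tips rest on it
- rack: Spare-fuse rack, fixed: grey block, clear side windows, 96 (x) by 60 (y) by 64 mm tall; origin under its centre. Three slots in its top, at x = -29, 0, 29 mm, each 15.5 (x) by 33 mm (y), 52 mm deep; below each a 13 mm square recess 8 mm deeper. A fuse stands in the recess, underside 4 mm above the table, top 30 mm below the rack's top, 1.5 mm play. Tongs fit with their jaw line along y
- fuse_red: Loose cartridge fuse, red-coloured middle band and red disc on its top end, steel end caps: an upright cylinder 10 mm diameter, 30 mm tall, 15 g. Origin at the centre of its underside, z up its axis. It starts standing in one of the rack's three slots (any of them). This is the one to fit
- fuse_yellow: Loose cartridge fuse, yellow-coloured middle band and yellow disc on its top end, steel end caps: an upright cylinder 10 mm diameter, 30 mm tall, 15 g. Origin at the centre of its underside, z up its axis. It starts standing in one of the rack's three slots (any of them). Leave it
- fuse_blue: Loose cartridge fuse, blue-coloured middle band and blue disc on its top end, steel end caps: an upright cylinder 10 mm diameter, 30 mm tall, 15 g. Origin at the centre of its underside, z up its axis. It starts standing in one of the rack's three slots (any of them). Leave it
- psu: Bench power supply, fixed: blue-topped box 150 mm (x) by 190 mm (y) by 85 mm tall, with the fuse well in its top, framed in orange. Origin at the centre of its underside, z up
- well_mouth (a point): Centre of the mouth of the fuse well, level with the supply's top (85 mm above the table), at x = -35, y = +30 mm of the supply; same axes. The well is a slot 16.5 mm (x) by 44 mm (y); the tongs' jaw line fits along its y. Its floor, 30 to 36 mm down, is a white socket block that sits anywhere up to 8 mm either way along y (x is centred): find its hole by feel or sight
- psu_contact (a joint): Copper contact in the socket, the 12 mm square, 16 mm deep hole (1.5 mm chamfer) in the middle of the white block: m pushed down, 0 when its top is 6 mm below the hole's edge, 0.010 at its hard stop, 16 mm below the edge, where the fuse is fully home. It starts at 0 to 0.004, takes about 6 N to push, stays where it is left. The block itself stands firm up to 60 N
- multimeter: Red multimeter, 150 x 75 x 41 mm, bystander. Origin under its centre
- heatsink: Finned aluminium heat sink, 70 x 90 x 38 mm, bystander. Origin under its centre
- screwdriver: Screwdriver, bystander
- parts_jar: Glass jar, 60 mm diameter, 75 mm tall, bystander
- parts_box: Cardboard box, 100 x 140 x 50 mm, bystander

How it is judged:
By the outcome, as a careful person would: the job done as asked, in the order asked, and still so for the second after the job is handed in, with the robot touching nothing.
It also fails if it takes over 72 s, if anything falls off the work surface, if the arm or the gripper's body presses on something with over 40 N, if the wrist force passes 120 N, or if a joint passes its speed limit or range.

## Working session

There is one attempt and no reset: what is moved stays moved. The work goes in short steps, Python scripts to look and compute and a tool call to move; the robot and the scene stay as the last step left them, time stands still between calls to the robot, and variables do not carry over. Pictures are saved under pics/ and viewed, about 8 in all and at most 12, crops included, and the job is handed in when it is done.

Besides the shell and the picture viewer there is one more tool, called by a JSON object that holds its "method" and its "body", one argument or row to a line. apply_moves: Moves the arm, as the interface text tells. Its arguments: {"type":"object","properties":{"motion":{"type":"array","items":{"type":"object","properties":{"angular":{"type":"array","items":{"type":"number"}},"dp":{"type":"array","items":{"type":"number"}},"fingers":{"type":"number"}}}},"newtons":{"type":"number"}},"required":["motion"]}

```bash
ls; mkdir -p pics
cat > h.py <<'E'
import numpy as np, cv2, json
from scipy.spatial.transform import Rotation as R
from plant import arm
def cap(n,save=None):
    c=arm.capture(n)
    if save: cv2.imwrite('pics/'+save+'.png',c['image'])
    return c
def ray(c,u,v):
    K=np.array(c['intrinsics']); d=np.linalg.inv(K)@[u,v,1]
    d=np.array([d[0],-d[1],-d[2]]); return np.array(c['origin']),R.from_quat(c['orientation']).apply(d)
def onz(c,u,v,z):
    o,d=ray(c,u,v); return o+d*(z-o[2])/d[2]
def px(c,p):
    q=R.from_quat(c['orientation']).inv().apply(np.array(p)-c['origin']); q=np.array([q[0],-q[1],-q[2]])
    w=np.array(c['intrinsics'])@q; return w[:2]/w[2]
E
python3 - <<'E'
from h import *
s=arm.read_state(); print(s)
for n in('scene','top'):
    c=cap(n,n+'0'); print(n,c['intrinsics'],c['origin'],c['orientation'],[k for k in c])
E
```

```text
pics
{'t': 0.0, 'q': array([-1.23771825,  0.60013785, -0.00255856,  1.60012185,  0.00178837,
        0.94286543, -0.07983379]), 'joint_vel': array([ 0.00031028,  0.00086752,  0.0006149 ,  0.00058597,  0.00089528,
        0.00056847, -0.00055753]), 'effort': array([-1.58875711e-03, -7.76429915e+01,  1.56471938e+00, -2.58020103e+01,
        1.24365572e-02,  8.93564662e-03,  3.77382980e-05]), 'tcp_pos': array([0.28866453, 0.66455596, 0.23041039]), 'tool_rot': array([ 8.36174917e-01,  5.48462326e-01, -6.04050973e-04,  4.69568671e-04]), 'wrist_force': array([-0.57441379,  0.41308765, -0.19051206]), 'torque': array([-0.02941624, -0.00148611,  0.02499821]), 'grip_width': 0.08537796163084009}
scene [[590.47030786   0.         325.39037309]
 [  0.         590.47030786 229.8418968 ]
 [  0.           0.           1.        ]] [ 1.27200351 -0.60708659  0.80786757] [0.41672417 0.18973907 0.37389517 0.80656212] ['image', 'intrinsics', 'origin', 'orientation']
top [[444.95793301   0.         318.38590102]
 [  0.         444.95793301 234.35654363]
 [  0.           0.           1.        ]] [0.40070436 0.0193751  0.99829222] [-0.04995499  0.04039673  0.70629966 -0.70499176] ['image', 'intrinsics', 'origin', 'orientation']
```

View pics/top0.png

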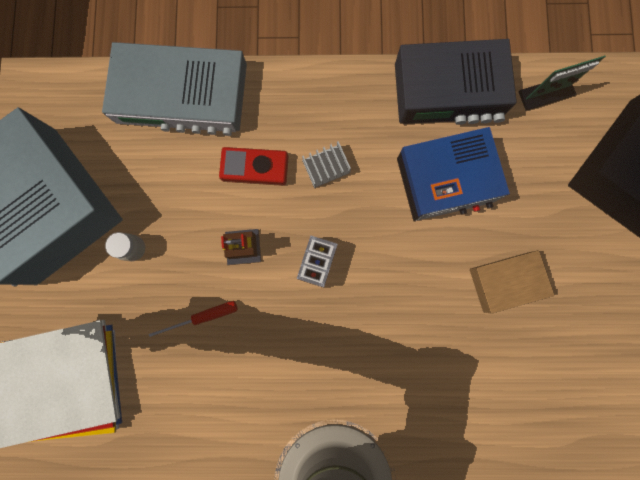

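View pics/scene0.png

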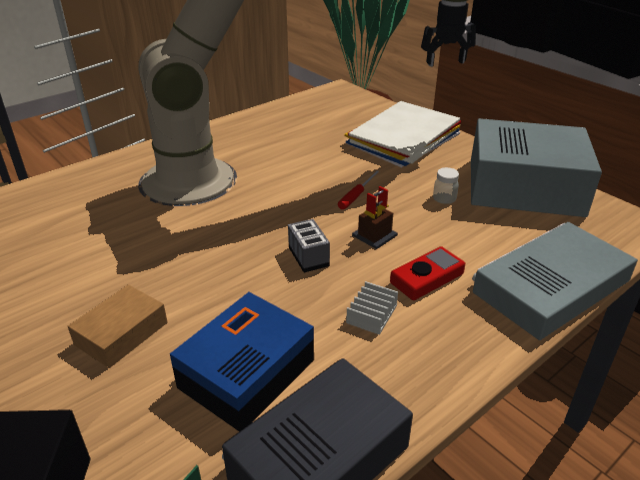

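Top view: stand at about (241,245), rack (318,262) with three slots, well (447,189). Scene view: stand (376,215), rack (309,245), well (240,320). I'll enlarge those regions.

Run:
```python
from h import *
t=cv2.imread('pics/top0.png');s=cv2.imread('pics/scene0.png')
def cr(i,u,v,w=60,h=60,k=(264,296)):
    return cv2.resize(i[v-h//2:v+h//2,u-w//2:u+w//2],k,interpolation=cv2.INTER_CUBIC)
a=np.hstack([cr(t,241,245,50,56),cr(t,318,262,50,56),cr(t,447,189,50,56)])
b=np.hstack([cr(s,376,215,60,68),cr(s,310,245,60,68),cr(s,240,320,50,56)])
cv2.imwrite('pics/crop0.png',np.vstack([a,b]))
```

```text
(no output)
```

View pics/crop0.png

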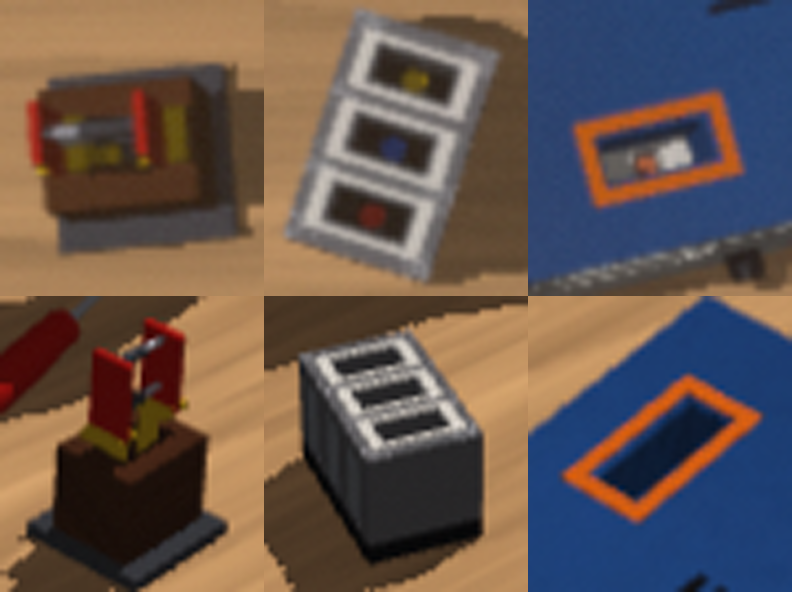

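Red fuse is in the rack's bottom slot in the top view (crop (372,215)), yellow at top, blue in the middle. The copper contact in the well shows at crop (648,163). I'll measure these with masks in both views.

Run:
```python
from h import *
np.set_printoptions(precision=4,suppress=True)
def quad(c,m,zs,box,k=8):
    u0,v0,u1,v1=box
    M=cv2.resize((m[v0:v1,u0:u1]*255).astype(np.uint8),None,fx=k,fy=k,interpolation=cv2.INTER_LINEAR)
    M=(M>127).astype(np.uint8)
    out=[]
    for ct in cv2.findContours(M,cv2.RETR_EXTERNAL,cv2.CHAIN_APPROX_NONE)[0]:
        if cv2.contourArea(ct)<60*k*k/4: continue
        h=cv2.convexHull(ct)[:,0].astype(float); uv=(h+.5)/k-.5+[u0,v0]
        P=np.array([onz(c,u,v,zs)[:2] for u,v in uv])*1000
        r=cv2.minAreaRect(P.astype(np.float32)); b=cv2.boxPoints(r)
        e=[b[1]-b[0],b[2]-b[1]]; l=e[np.argmax([np.hypot(*q) for q in e])]
        out.append((np.array(r[0]),sorted(r[1]),np.degrees(np.arctan2(l[1],l[0]))%180))
    return out
for n,box in(('top',dict(o=(425,170,470,208),w=(290,230,345,292),s=(212,225,270,270))),('scene',dict(o=(215,300,265,340),w=(280,210,340,280),s=(350,180,400,250)))):
    c=cap(n); i=c['image'].astype(int);B,G,Rr=i[...,0],i[...,1],i[...,2]
    for q in quad(c,(Rr>170)&(G>60)&(G<150)&(B<90),.085,box['o']): print(n,'orange',*q)
    for q in quad(c,(np.minimum(np.minimum(B,G),Rr)>165)&(abs(Rr-B)<40),.064,box['w']): print(n,'white',*q)
    for q in quad(c,(Rr>110)&(G<50)&(B<60),.120,box['s']): print(n,'red',*q)
    hsv=cv2.cvtColor(c['image'],cv2.COLOR_BGR2HSV); 
    b=box['w']; sub=hsv[b[1]:b[3],b[0]:b[2]]
    if n=='top':
        for nm,m in(('red',((hsv[...,0]<8)|(hsv[...,0]>172))),('blue',abs(hsv[...,0].astype(int)-115)<12),('yel',abs(hsv[...,0].astype(int)-27)<6)):
            m=m&(hsv[...,1]>130)&(hsv[...,2]>50); mm=np.zeros_like(m); mm[238:288,298:340]=m[238:288,298:340]
            v,u=np.nonzero(mm); print(nm,len(u),onz(c,u.mean(),v.mean(),.034)*1000)
        print('contact',onz(c,444.7,191.9,.045)*1000)
        i2=c['image'][178:202,428:464]; cv2.imwrite('pics/w.png',i2)
    print('px of scene tops', c['origin'])
```

```text
top orange [ 613.4975 -235.3214] [33.70579147338867, 59.851531982421875] 103.308014
top white [430.8355  25.5985] [10.032363891601562, 25.228605270385742] 150.77798
top white [443.6134  63.5638] [7.142595291137695, 23.614185333251953] 161.65265
top white [458.615   16.5666] [7.13773775100708, 23.728755950927734] 161.41846
top white [471.2547  55.2416] [8.87256908416748, 23.727706909179688] 168.78407
top white [485.8496   7.1207] [6.919975280761719, 23.47798728942871] 155.91014
top white [498.8674  46.3172] [6.528881549835205, 23.961288452148438] 161.70868
top red [503.7473 183.4036] [5.742106914520264, 23.92299461364746] 1.2244924
red 20 [437.7182  43.8836  34.    ]
blue 0 [nan nan nan]
yel 13 [492.5587  26.0501  34.    ]
contact [ 615.786  -243.0641   45.    ]
px of scene tops [0.4007 0.0194 0.9983]
scene orange [ 612.5501 -234.7318] [34.37510681152344, 60.852882385253906] 103.032135
scene white [484.8669   8.0425] [7.38911247253418, 24.460372924804688] 160.74452
scene white [498.9911  48.4446] [8.917784690856934, 25.572465896606445] 153.29967
scene white [457.1753  17.1542] [7.178290367126465, 23.451622009277344] 162.69957
scene white [470.4566  56.9371] [7.313642978668213, 24.46006202697754] 161.5271
scene white [429.9641  25.5658] [7.156650066375732, 24.112760543823242] 157.85846
px of scene tops [ 1.272  -0.6071  0.8079]<stdin>:26: RuntimeWarning: Mean of empty slice.
  ret = ret.dtype.type(ret / rcount)
```

Run:
```python
from h import *
np.set_printoptions(precision=1,suppress=True)
for n,b in(('top',(212,225,270,270)),('scene',(355,180,398,235))):
    c=cap(n); hsv=cv2.cvtColor(c['image'],cv2.COLOR_BGR2HSV).astype(int); H,S,V=[hsv[b[1]:b[3],b[0]:b[2],k] for k in range(3)]
    red=((H<5)|(H>173))&(S>190)&(V>80); brown=(H>=3)&(H<16)&(S>90)&(V<125)&(V>55)
    k,l,st,ce=cv2.connectedComponentsWithStats(red.astype(np.uint8))
    for j in range(1,k):
        if st[j,4]<12: continue
        v,u=np.nonzero(l==j); uv=np.c_[u,v]+[b[0],b[1]]
        print(n,'red',st[j],[ (p,onz(c,*p,.12)[:2]*1000) for p in map(tuple,cv2.boxPoints(cv2.minAreaRect(uv.astype(np.float32))))])
    v,u=np.nonzero(brown)
    if n=='top':
        P=np.array([onz(c,x+b[0],y+b[1],.06)[:2]*1000 for x,y in zip(u,v)]); r=cv2.minAreaRect(P.astype(np.float32)); print('brown',r)
    i=c['image'][b[1]:b[3],b[0]:b[2]]
    cv2.imwrite('pics/z%s.png'%n,cv2.resize(i,None,fx=10,fy=10,interpolation=cv2.INTER_NEAREST))
a=cv2.imread('pics/ztop.png');d=cv2.imread('pics/zscene.png')
H=550;a=cv2.copyMakeBorder(a,0,H-a.shape[0],0,0,cv2.BORDER_CONSTANT)
cv2.imwrite('pics/z.png',cv2.resize(np.hstack([a,d]),(800,436)))
```

```text
top red [29  9  3 12 26] [((np.float32(241.0), np.float32(234.0)), array([514.8, 185.6])), ((np.float32(243.0), np.float32(234.0)), array([514.8, 181.6])), ((np.float32(243.0), np.float32(245.0)), array([492.7, 181.2])), ((np.float32(241.0), np.float32(245.0)), array([492.7, 185.2]))]
top red [10 12  2 10 18] [((np.float32(222.0), np.float32(237.0)), array([508.8, 223.5])), ((np.float32(223.0), np.float32(237.0)), array([508.8, 221.5])), ((np.float32(223.0), np.float32(246.0)), array([490.8, 221. ])), ((np.float32(222.0), np.float32(246.0)), array([490.8, 223. ]))]
brown ((494.850830078125, 183.49757385253906), (69.9356689453125, 99.69377136230469), 7.768834590911865)
scene red [24  6  9  6 21] [((np.float32(378.40002), np.float32(187.20003)), array([491.5, 218.3])), ((np.float32(379.40002), np.float32(185.20003)), array([486.8, 226.1])), ((np.float32(387.80005), np.float32(189.40004)), array([511.6, 227.7])), ((np.float32(386.80005), np.float32(191.40004)), array([516.1, 220. ]))]
scene red [12 13  9  6 21] [((np.float32(366.6), np.float32(193.80002)), array([494.7, 178.8])), ((np.float32(367.4), np.float32(192.20001)), array([491. , 184.8])), ((np.float32(375.80002), np.float32(196.40002)), array([515.3, 186.9])), ((np.float32(375.00003), np.float32(198.00003)), array([518.8, 181. ]))]
```

View pics/z.png

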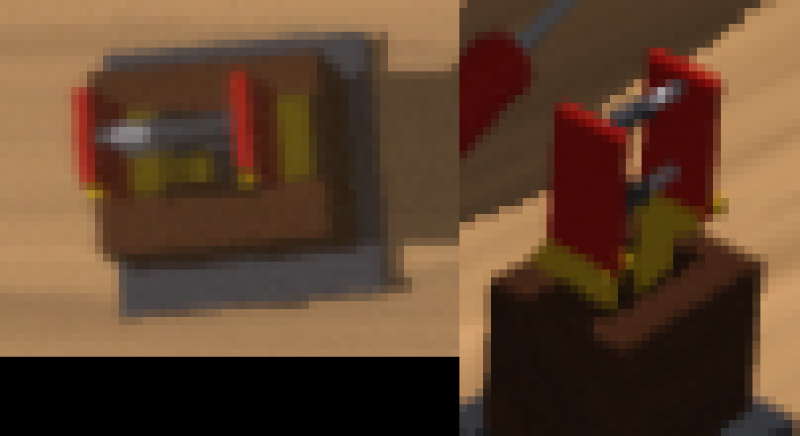

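Top: the red flat tops centre at about (222,241.5) and (242,240). With the scene view this puts the tongs centre near (502,203) mm and the jaw line near 95°. The rack slot for red is about (437,45) with jaw line 72°, and the well jaw line is 103°.

```bash
cat >> h.py <<'E'
def go(x,y,z,yaw,n=None):
    "print turn about tool z (deg) to do first, then dp (cm, in the turned tool frame) to target in mm, yaw of tool x in deg"
    s=arm.read_state(); r=R.from_quat(s['tool_rot']); M=r.as_matrix(); cy=np.degrees(np.arctan2(M[1,0],M[0,0]))
    a=np.radians(yaw); T=np.array([[np.cos(a),np.sin(a),0],[np.sin(a),-np.cos(a),0],[0,0,-1]]).T
    T=np.column_stack([[np.cos(a),np.sin(a),0],[np.sin(a),-np.cos(a),0],[0,0,-1]])
    rv=R.from_matrix(M.T@T).as_rotvec(degrees=True); d=T.T@(np.array([x,y,z])/1000-s['tcp_pos'])*100
    print('t',round(s['t'],2),'tcp',np.round(s['tcp_pos']*1000,1),'yaw',round(cy,2),'F',np.round(s['wrist_force'],1),'w',round(s['grip_width']*1000,2))
    print(' rot',np.round(rv,2),'dp',np.round(d,2), '/n' if n else '', np.round(d/n,3) if n else '')
E
python3 - <<'E'
from h import *
go(502,203,170,95,16)
c=arm.capture('top')
f=lambda x,y:onz(c,212+x/7.92-.5,225+y/7.92-.5,.06)*1000
P=[f(98,75),f(320,48),f(110,257),f(333,236)]; print(np.round(P,1),np.mean(P,0))
E
```

```text
t 0.3 tcp [288.8 664.8 231. ] yaw 66.52 F [-0.1  0.4  0.2] w 85.35
 rot [ -0.     0.03 -28.48] dp [-47.86  17.21   6.1 ] /n [-2.992  1.076  0.381]
[[522.7 233.6  60. ]
 [529.9 173.8  60. ]
 [473.6 229.1  60. ]
 [479.1 169.4  60. ]] [501.35603971 201.49645392  60.        ]
```

{"method": "apply_moves", "body": {
  "motion": [
    {"angular": [0, 0, -7.1], "fingers": 5.6},
    {"angular": [0, 0, -7.1], "fingers": 5.6},
    {"angular": [0, 0, -7.1], "fingers": 5.6},
    {"angular": [0, 0, -7.1], "fingers": 5.6}
  ]
}}

```text
$.motion[0]: bad value
```

{"method": "apply_moves", "body": {
  "motion": [
    {"dp": [-1.5, 0.5, 0.2]},
    {"dp": [-4.2, 1.5, 0.5]},
    {"dp": [-4.2, 1.5, 0.5]},
    {"dp": [-4.2, 1.5, 0.5]},
    {"dp": [-4.2, 1.5, 0.5]},
    {"dp": [-4.2, 1.5, 0.5]},
    {"dp": [-4.2, 1.5, 0.5]},
    {"dp": [-4.2, 1.5, 0.5]},
    {"dp": [-4.2, 1.5, 0.5]},
    {"dp": [-4.2, 1.5, 0.5]}
  ]
}}

```text
$.motion[0]: bad value
```

Run:
```python
from h import *
go(502,202.5,170,95.2,5)
```

```text
t 0.35 tcp [288.8 664.9 231.1] yaw 66.52 F [-0.8  1.   0.6] w 85.02
 rot [-0.000e+00  2.000e-02 -2.868e+01] dp [-47.98  17.04   6.11] /n [-9.596  3.408  1.221]
```

{"method": "apply_moves", "body": {
  "motion": [
    {"angular": [0, 0, -7.2], "dp": [0, 0, 0], "fingers": 5.6},
    {"angular": [0, 0, -7.2], "dp": [0, 0, 0], "fingers": 5.6},
    {"angular": [0, 0, -7.2], "dp": [0, 0, 0], "fingers": 5.6},
    {"angular": [0, 0, -7.1], "dp": [0, 0, 0], "fingers": 5.6}
  ],
  "newtons": 20
}}

```text
t: 0.75
tcp_pos: [0.2888, 0.665, 0.2313]
tool_rot: [0.672, 0.74, 0.0, 0.0]
wrist_force: [-0.3, -0.1, 0.6]
grip_width: 0.0558
```

{"method": "apply_moves", "body": {
  "motion": [
    {"angular": [0, 0, 0], "dp": [-1.5, 0.5, 0.2], "fingers": 5.6},
    {"angular": [0, 0, 0], "dp": [-4.2, 1.5, 0.5], "fingers": 5.6},
    {"angular": [0, 0, 0], "dp": [-4.2, 1.5, 0.5], "fingers": 5.6},
    {"angular": [0, 0, 0], "dp": [-4.2, 1.5, 0.5], "fingers": 5.6},
    {"angular": [0, 0, 0], "dp": [-4.2, 1.5, 0.5], "fingers": 5.6},
    {"angular": [0, 0, 0], "dp": [-4.2, 1.5, 0.5], "fingers": 5.6},
    {"angular": [0, 0, 0], "dp": [-4.2, 1.5, 0.5], "fingers": 5.6},
    {"angular": [0, 0, 0], "dp": [-4.2, 1.5, 0.5], "fingers": 5.6},
    {"angular": [0, 0, 0], "dp": [-4.2, 1.5, 0.5], "fingers": 5.6},
    {"angular": [0, 0, 0], "dp": [-4.2, 1.5, 0.5], "fingers": 5.6}
  ]
}}

```text
t: 1.75
tcp_pos: [0.4644, 0.2833, 0.1843]
tool_rot: [0.676, 0.737, 0.0, 0.0]
wrist_force: [1.9, -0.6, 0.7]
grip_width: 0.0559
```

Run:
```python
from h import *
go(502,202.5,170,95.2,5)
```

```text
t 1.75 tcp [464.4 283.3 184.3] yaw 94.94 F [ 1.9 -0.6  0.7] w 55.89
 rot [ 0.02  0.02 -0.26] dp [-8.39  3.01  1.43] /n [-1.678  0.601  0.286]
```

{"method": "apply_moves", "body": {
  "motion": [
    {"angular": [0, 0, 0], "dp": [-3.5, 1.2, 0.6], "fingers": 5.6},
    {"angular": [0, 0, 0], "dp": [-2.5, 0.9, 0.5], "fingers": 5.6},
    {"angular": [0, 0, 0], "dp": [0, 0, 0], "fingers": 5.6},
    {"angular": [0, 0, 0], "dp": [0, 0, 0], "fingers": 5.6}
  ]
}}

```text
t: 2.15
tcp_pos: [0.4904, 0.2272, 0.1733]
tool_rot: [0.676, 0.737, -0.0, 0.0]
wrist_force: [0.6, 0.9, 0.1]
grip_width: 0.0559
```

Run:
```python
from h import *
go(502,202.5,170,95.2,5)
```

```text
t 2.15 tcp [490.4 227.2 173.3] yaw 94.94 F [0.6 0.9 0.1] w 55.92
 rot [-0.01  0.01 -0.26] dp [-2.56  0.94  0.33] /n [-0.513  0.187  0.067]
```

{"method": "apply_moves", "body": {
  "motion": [
    {"angular": [0, 0, -0.3], "dp": [-2.0, 0.7, 0.3], "fingers": 5.6},
    {"angular": [0, 0, 0], "dp": [-0.6, 0.2, 1], "fingers": 5.6},
    {"angular": [0, 0, 0], "dp": [0, 0, 1], "fingers": 5.6},
    {"angular": [0, 0, 0], "dp": [0, 0, 1.5], "fingers": 5.6},
    {"angular": [0, 0, 0], "dp": [0, 0, 0], "fingers": 5.6},
    {"angular": [0, 0, 0], "dp": [0, 0, 0], "fingers": 5.6}
  ]
}}

```text
t: 2.75
tcp_pos: [0.501, 0.2043, 0.1348]
tool_rot: [0.672, 0.741, -0.001, -0.0]
wrist_force: [0.6, -0.0, 0.9]
grip_width: 0.0559
```

Run:
```python
from h import *
go(502,202.5,82,95.2,5)
t=cap('top')['image'];s=cap('scene')['image']
cv2.imwrite('pics/a.png',np.hstack([cv2.resize(i,(400,440),interpolation=cv2.INTER_CUBIC) for i in(t[205:271,210:270],s[155:243,340:420])]))
```

```text
t 2.75 tcp [501.  204.3 134.8] yaw 95.58 F [ 0.6 -0.   0.9] w 55.94
 rot [-0.07  0.01  0.38] dp [-0.19  0.08  5.28] /n [-0.038  0.016  1.056]
```

View pics/a.png

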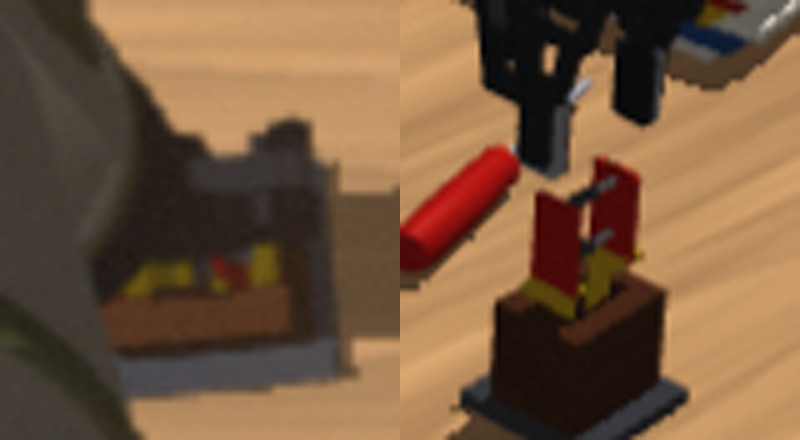

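The picture shows the two fingers straddling the red flats (fingers near (540,150) and (635,95), flats between). I'll descend.

{"method": "apply_moves", "body": {
  "motion": [
    {"angular": [0, 0, 0.3], "dp": [-0.2, 0.1, 1.5], "fingers": 5.6},
    {"angular": [0, 0, 0], "dp": [0, 0, 1.5], "fingers": 5.6},
    {"angular": [0, 0, 0], "dp": [0, 0, 1.2], "fingers": 5.6},
    {"angular": [0, 0, 0], "dp": [0, 0, 0.6], "fingers": 5.2},
    {"angular": [0, 0, 0], "dp": [0, 0, 0], "fingers": 5.0},
    {"angular": [0, 0, 0], "dp": [0, 0, 0], "fingers": 5.0}
  ]
}}

```text
t: 3.45
tcp_pos: [0.5031, 0.2017, 0.0876]
tool_rot: [0.674, 0.739, 0.0, 0.0]
wrist_force: [-0.8, 0.2, 0.0]
grip_width: 0.0501
```

Run:
```python
from h import *
go(502,202.5,80,95.2,5)
```

```text
t 3.45 tcp [503.1 201.7  87.6] yaw 95.23 F [-0.8  0.2  0. ] w 50.09
 rot [ 0.01 -0.    0.03] dp [ 0.09 -0.1   0.76] /n [ 0.017 -0.02   0.151]
```

{"method": "apply_moves", "body": {
  "motion": [
    {"angular": [0, 0, 0], "dp": [0, -0.1, 0.3], "fingers": 5.0},
    {"angular": [0, 0, 0], "dp": [0, 0, 0.3], "fingers": 5.0},
    {"angular": [0, 0, 0], "dp": [0, 0, 0.2], "fingers": 5.0},
    {"angular": [0, 0, 0], "dp": [0, 0, 0], "fingers": 5.0}
  ]
}}

```text
t: 3.85
tcp_pos: [0.5019, 0.2014, 0.0791]
tool_rot: [0.674, 0.739, -0.0, -0.0]
wrist_force: [0.2, 0.2, -0.2]
grip_width: 0.0504
```

{"method": "apply_moves", "body": {
  "motion": [
    {"angular": [0, 0, 0], "dp": [0, 0, 0.1], "fingers": 5.0},
    {"angular": [0, 0, 0], "dp": [0, 0, 0], "fingers": 5.0}
  ]
}}

```text
t: 4.05
tcp_pos: [0.502, 0.2014, 0.0782]
tool_rot: [0.674, 0.739, -0.0, 0.0]
wrist_force: [0.1, -0.7, -0.6]
grip_width: 0.0501
```

{"method": "apply_moves", "body": {
  "motion": [
    {"angular": [0, 0, 0], "dp": [0, 0, 0.1], "fingers": 5.0},
    {"angular": [0, 0, 0], "dp": [0, 0, 0], "fingers": 5.0}
  ]
}}

```text
t: 4.25
tcp_pos: [0.502, 0.2014, 0.0772]
tool_rot: [0.674, 0.739, -0.0, 0.0]
wrist_force: [0.7, -0.0, -1.2]
grip_width: 0.05
```

{"method": "apply_moves", "body": {
  "motion": [
    {"angular": [0, 0, 0], "dp": [0, 0, 0], "fingers": 4.4},
    {"angular": [0, 0, 0], "dp": [0, 0, 0], "fingers": 3.9},
    {"angular": [0, 0, 0], "dp": [0, 0, 0], "fingers": 3.85},
    {"angular": [0, 0, 0], "dp": [0, 0, 0], "fingers": 3.85},
    {"angular": [0, 0, 0], "dp": [0, 0, 0], "fingers": 3.85}
  ],
  "newtons": 30
}}

```text
t: 4.75
tcp_pos: [0.5021, 0.2015, 0.0776]
tool_rot: [0.674, 0.739, 0.0, 0.0]
wrist_force: [0.2, -0.6, 4.9]
grip_width: 0.0391
```

{"method": "apply_moves", "body": {
  "motion": [
    {"angular": [0, 0, 0], "dp": [0, 0, -0.5], "fingers": 3.85},
    {"angular": [0, 0, 0], "dp": [0, 0, -1.0], "fingers": 3.85},
    {"angular": [0, 0, 0], "dp": [0, 0, -1.5], "fingers": 3.85},
    {"angular": [0, 0, 0], "dp": [0, 0, -2], "fingers": 3.85},
    {"angular": [0, 0, 0], "dp": [0, 0, -2], "fingers": 3.85},
    {"angular": [0, 0, 0], "dp": [0, 0, -1], "fingers": 3.85},
    {"angular": [0, 0, 0], "dp": [0, 0, 0], "fingers": 3.85},
    {"angular": [0, 0, 0], "dp": [0, 0, 0], "fingers": 3.85}
  ]
}}

```text
t: 5.55
tcp_pos: [0.5018, 0.2013, 0.1571]
tool_rot: [0.674, 0.739, -0.0, 0.0]
wrist_force: [-0.6, -0.5, -0.9]
grip_width: 0.0383
```

Run:
```python
from h import *
go(437,44.8,157.6,72.1,5)
t=cap('top')['image'];s=cap('scene')['image']
cv2.imwrite('pics/b.png',np.hstack([cv2.resize(i,(400,440),interpolation=cv2.INTER_CUBIC) for i in(t[195:305,210:310],s[110:242,330:450])]))
```

```text
t 5.55 tcp [501.8 201.3 157.1] yaw 95.22 F [-0.6 -0.5 -0.9] w 38.3
 rot [ 0.    0.   23.12] dp [-16.88  -1.36  -0.05] /n [-3.377 -0.271 -0.009]
```

View pics/b.png

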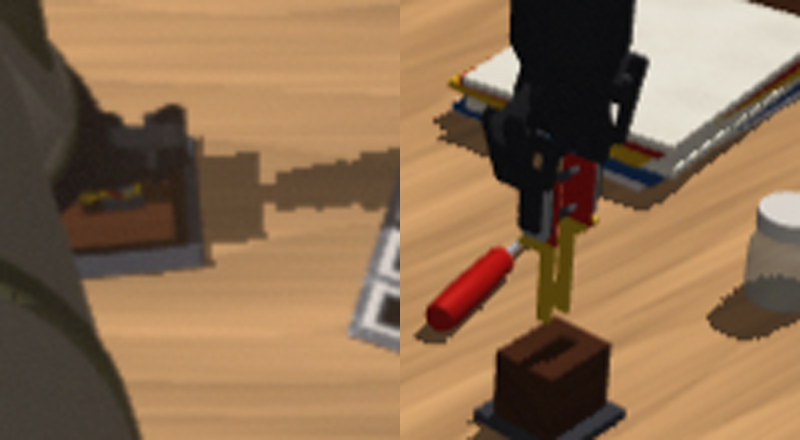

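Tongs are held upright, tips at crop (553,315) just above the empty stand slot. Now over the rack.

{"method": "apply_moves", "body": {
  "motion": [
    {"angular": [0, 0, 7.7], "dp": [0, 0, -0.5], "fingers": 3.85},
    {"angular": [0, 0, 7.7], "dp": [0, 0, -0.5], "fingers": 3.85},
    {"angular": [0, 0, 7.7], "dp": [0, 0, 0], "fingers": 3.85},
    {"angular": [0, 0, 0], "dp": [-2.5, -0.2, 0], "fingers": 3.85},
    {"angular": [0, 0, 0], "dp": [-4, -0.4, 0], "fingers": 3.85},
    {"angular": [0, 0, 0], "dp": [-4, -0.4, 0], "fingers": 3.85},
    {"angular": [0, 0, 0], "dp": [-4, -0.4, 0], "fingers": 3.85},
    {"angular": [0, 0, 0], "dp": [-2.4, 0, 0], "fingers": 3.85},
    {"angular": [0, 0, 0], "dp": [0, 0, 0], "fingers": 3.85},
    {"angular": [0, 0, 0], "dp": [0, 0, 0], "fingers": 3.85}
  ]
}}

```text
t: 6.65
tcp_pos: [0.4368, 0.0447, 0.1669]
tool_rot: [0.809, 0.588, -0.0, -0.0]
wrist_force: [0.6, 0.1, 0.4]
grip_width: 0.0383
```

Run:
```python
from h import *
go(437,44.8,140,72.1)
```

```text
t 6.65 tcp [436.8  44.7 166.9] yaw 72.05 F [0.6 0.1 0.4] w 38.33
 rot [-0.03  0.01 -0.05] dp [0.02 0.02 2.69]
```

{"method": "apply_moves", "body": {
  "motion": [
    {"angular": [0, 0, 0], "dp": [0, 0, 1.4], "fingers": 3.85},
    {"angular": [0, 0, 0], "dp": [0, 0, 1.2], "fingers": 3.85},
    {"angular": [0, 0, 0], "dp": [0, 0, 0], "fingers": 3.85}
  ]
}}

```text
t: 6.95
tcp_pos: [0.4366, 0.0461, 0.14]
tool_rot: [0.808, 0.589, -0.001, -0.001]
wrist_force: [-0.7, -0.7, -0.5]
grip_width: 0.0386
```

Run:
```python
from h import *
go(437,44.8,140,72.1)
t=cap('top')['image'];s=cap('scene')['image']
cv2.imwrite('pics/c.png',np.hstack([cv2.resize(i,(400,480),interpolation=cv2.INTER_CUBIC) for i in(t[220:304,280:350],s[180:276,270:350])]))
```

```text
t 6.95 tcp [436.6  46.1 140. ] yaw 72.23 F [-0.7 -0.7 -0.5] w 38.63
 rot [-0.12  0.04  0.13] dp [-0.11  0.08 -0.  ]
```

View pics/c.png

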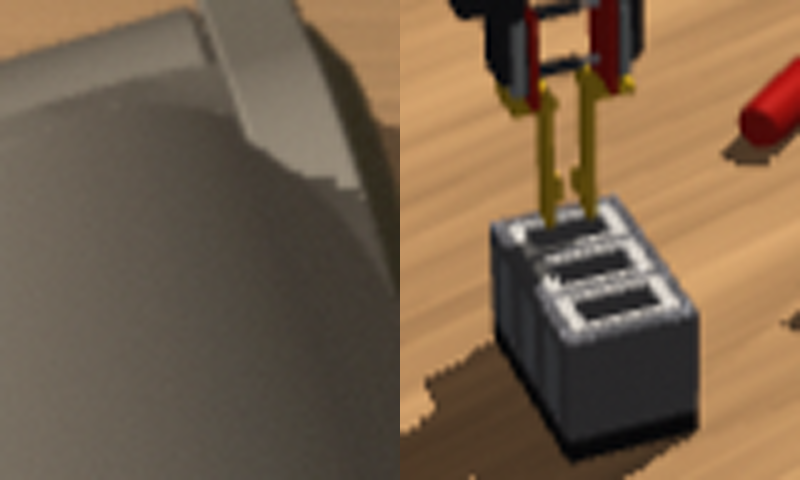

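Scene view: the jaws stand directly over the far (red) slot (crop (570,228)). I'll descend in steps and watch the force.

{"method": "apply_moves", "body": {
  "motion": [
    {"angular": [0, 0, 0], "dp": [-0.05, 0.05, 0.5], "fingers": 3.85},
    {"angular": [0, 0, 0], "dp": [0, 0, 0.4], "fingers": 3.85},
    {"angular": [0, 0, 0], "dp": [0, 0, 0.4], "fingers": 3.85},
    {"angular": [0, 0, 0], "dp": [0, 0, 0], "fingers": 3.85}
  ]
}}

```text
t: 7.45
tcp_pos: [0.4369, 0.0442, 0.1279]
tool_rot: [0.808, 0.589, -0.0, -0.0]
wrist_force: [-0.4, 1.0, -0.6]
grip_width: 0.0389
```

{"method": "apply_moves", "body": {
  "motion": [
    {"angular": [0, 0, 0], "dp": [0, 0, 0.5], "fingers": 3.85},
    {"angular": [0, 0, 0], "dp": [0, 0, 0.5], "fingers": 3.85},
    {"angular": [0, 0, 0], "dp": [0, 0, 0.5], "fingers": 3.85},
    {"angular": [0, 0, 0], "dp": [0, 0, 0], "fingers": 3.85}
  ]
}}

```text
t: 7.85
tcp_pos: [0.4368, 0.0442, 0.1126]
tool_rot: [0.808, 0.589, -0.001, -0.0]
wrist_force: [-0.3, -0.1, -0.1]
grip_width: 0.0387
```

{"method": "apply_moves", "body": {
  "motion": [
    {"angular": [0, 0, 0], "dp": [0, 0, 0.4], "fingers": 3.85},
    {"angular": [0, 0, 0], "dp": [0, 0, 0.4], "fingers": 3.85},
    {"angular": [0, 0, 0], "dp": [0, 0, 0.3], "fingers": 3.85},
    {"angular": [0, 0, 0], "dp": [0, 0, 0], "fingers": 3.85}
  ]
}}

```text
t: 8.25
tcp_pos: [0.4369, 0.0443, 0.1019]
tool_rot: [0.808, 0.589, -0.0, -0.0]
wrist_force: [0.4, 0.6, -0.5]
grip_width: 0.0385
```

{"method": "apply_moves", "body": {
  "motion": [
    {"angular": [0, 0, 0], "dp": [0, 0, 0.3], "fingers": 3.85},
    {"angular": [0, 0, 0], "dp": [0, 0, 0.3], "fingers": 3.85},
    {"angular": [0, 0, 0], "dp": [0, 0, 0.2], "fingers": 3.85},
    {"angular": [0, 0, 0], "dp": [0, 0, 0], "fingers": 3.85}
  ]
}}

```text
t: 8.65
tcp_pos: [0.437, 0.0443, 0.094]
tool_rot: [0.808, 0.589, -0.0, -0.0]
wrist_force: [0.3, 0.6, -0.4]
grip_width: 0.0385
```

{"method": "apply_moves", "body": {
  "motion": [
    {"angular": [0, 0, 0], "dp": [0, 0, 0.1], "fingers": 3.85},
    {"angular": [0, 0, 0], "dp": [0, 0, 0], "fingers": 3.85}
  ]
}}

```text
t: 8.85
tcp_pos: [0.4371, 0.0443, 0.0933]
tool_rot: [0.808, 0.589, 0.0, 0.0]
wrist_force: [0.1, 0.3, -0.6]
grip_width: 0.0385
```

Expected contact is at about 0.0916.

{"method": "apply_moves", "body": {
  "motion": [
    {"angular": [0, 0, 0], "dp": [0, 0, 0.1], "fingers": 3.85},
    {"angular": [0, 0, 0], "dp": [0, 0, 0], "fingers": 3.85}
  ]
}}

```text
t: 9.05
tcp_pos: [0.4371, 0.0443, 0.0923]
tool_rot: [0.808, 0.589, 0.0, 0.0]
wrist_force: [0.3, 0.1, 0.3]
grip_width: 0.0384
```

{"method": "apply_moves", "body": {
  "motion": [
    {"angular": [0, 0, 0], "dp": [0, 0, 0.1], "fingers": 3.85},
    {"angular": [0, 0, 0], "dp": [0, 0, 0], "fingers": 3.85}
  ]
}}

```text
t: 9.25
tcp_pos: [0.4374, 0.0444, 0.0914]
tool_rot: [0.808, 0.589, 0.0, 0.0]
wrist_force: [-0.2, 0.2, 2.6]
grip_width: 0.0387
```

Contact at the predicted height. Squeezing onto the fuse.

{"method": "apply_moves", "body": {
  "motion": [
    {"angular": [0, 0, 0], "dp": [0, 0, -0.05], "fingers": 3.6},
    {"angular": [0, 0, 0], "dp": [0, 0, 0], "fingers": 3.3},
    {"angular": [0, 0, 0], "dp": [0, 0, 0], "fingers": 3.1},
    {"angular": [0, 0, 0], "dp": [0, 0, 0], "fingers": 3.1},
    {"angular": [0, 0, 0], "dp": [0, 0, 0], "fingers": 3.1}
  ],
  "newtons": 45
}}

```text
t: 9.75
tcp_pos: [0.4376, 0.0446, 0.0923]
tool_rot: [0.808, 0.589, 0.001, 0.0]
wrist_force: [-0.8, 0.8, 9.1]
grip_width: 0.0317
```

Run:
```python
from h import *
go(437,44.8,200,72.1)
```

```text
t 9.75 tcp [437.6  44.6  92.3] yaw 72.13 F [-0.8  0.8  9.1] w 31.71
 rot [ 0.06 -0.05  0.03] dp [ 1.000e-02 -6.000e-02 -1.077e+01]
```

Width 31.7 mm is below the 34 mm expected on a fuse, so the grip needs checking. I'll lift gently and look.

{"method": "apply_moves", "body": {
  "motion": [
    {"angular": [0, 0, 0], "dp": [0, 0, -0.3], "fingers": 3.1},
    {"angular": [0, 0, 0], "dp": [0, 0, -0.7], "fingers": 3.1},
    {"angular": [0, 0, 0], "dp": [0, 0, -1], "fingers": 3.1},
    {"angular": [0, 0, 0], "dp": [0, 0, -1], "fingers": 3.1},
    {"angular": [0, 0, 0], "dp": [0, 0, -1], "fingers": 3.1},
    {"angular": [0, 0, 0], "dp": [0, 0, -1], "fingers": 3.1},
    {"angular": [0, 0, 0], "dp": [0, 0, 0], "fingers": 3.1},
    {"angular": [0, 0, 0], "dp": [0, 0, 0], "fingers": 3.1}
  ]
}}

```text
t: 10.55
tcp_pos: [0.4373, 0.0443, 0.1421]
tool_rot: [0.808, 0.589, 0.0, 0.0]
wrist_force: [-0.8, 0.1, -0.4]
grip_width: 0.0318
```

Run:
```python
from h import *
go(437,44.8,200,72.1)
s=cap('scene')['image']
cv2.imwrite('pics/d.png',cv2.resize(s[170:270,265:350],(510,600),interpolation=cv2.INTER_CUBIC))
```

```text
t 10.55 tcp [437.3  44.3 142.1] yaw 72.12 F [-0.8  0.1 -0.4] w 31.79
 rot [ 0.05 -0.03  0.02] dp [ 0.04 -0.04 -5.79]
```

View pics/d.png

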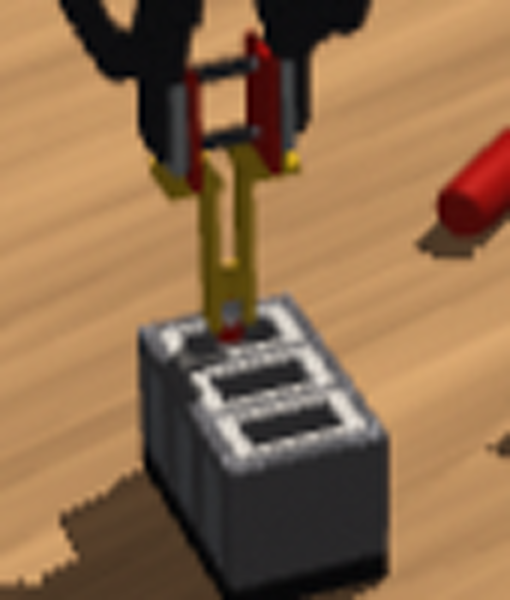

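The fuse is gripped: its steel cap is between the jaws and the red band shows below at crop (232,335). The opening reading evidently includes some finger give. Next I'll locate the socket hole more precisely in the existing top view.

Run:
```python
from h import *
c=cap('top'); i=c['image']
a=np.radians(103.15); ey=np.array([np.cos(a),np.sin(a),0]); ex=np.array([np.sin(a),-np.cos(a),0]); m=np.array([.613,-.235,.0])
out=[]
for z in(.052,.045):
    s=np.arange(26,-26.1,-.125)/1000; x=np.arange(12,-12.1,-.125)/1000
    U=np.array([[px(c,m+ex*xx+ey*ss+[0,0,z]) for ss in s] for xx in x]).astype(np.float32)
    im=cv2.remap(i,U[...,0],U[...,1],cv2.INTER_CUBIC); 
    im=cv2.resize(im,None,fx=1.9,fy=1.5)
    for k in range(-20,21,5):
        p=int((26-k)/.125*1.9); cv2.line(im,(p,0),(p,8),(0,255,0) if k else (0,0,255),1)
    cv2.line(im,(0,im.shape[0]//2),(8,im.shape[0]//2),(0,0,255),1)
    out.append(im)
cv2.imwrite('pics/e.png',np.vstack(out)); print(np.vstack(out).shape)
go(613,-235,210,103.15)
```

```text
(580, 792, 3)
t 10.65 tcp [436.9  44.3 141.6] yaw 72.13 F [-0.4  0.  -0.4] w 31.5
 rot [-2.000e-02  1.000e-02 -3.102e+01] dp [-31.2   10.79  -6.84]
```

View pics/e.png

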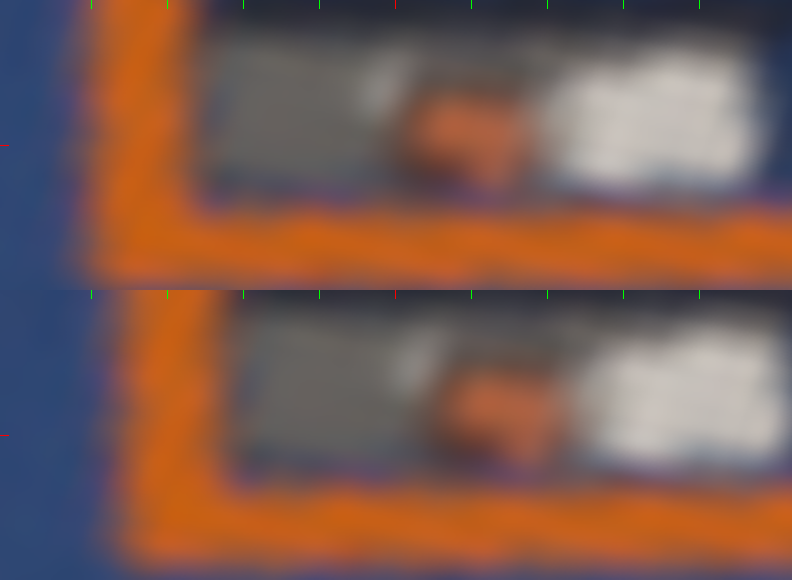

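At z≈0.05 the copper spans roughly 405–535 px and the white block ends near 755 px. That puts the hole about 4.5 mm from the well centre towards the robot's right. I'll raise and carry the fuse there.

{"method": "apply_moves", "body": {
  "motion": [
    {"angular": [0, 0, 0], "dp": [0, 0, -1], "fingers": 3.1},
    {"angular": [0, 0, 0], "dp": [0, 0, -1.5], "fingers": 3.1},
    {"angular": [0, 0, 0], "dp": [0, 0, -2], "fingers": 3.1},
    {"angular": [0, 0, 0], "dp": [0, 0, -2], "fingers": 3.1},
    {"angular": [0, 0, -6.2], "dp": [0, 0, -0.5], "fingers": 3.1},
    {"angular": [0, 0, -6.2], "dp": [0, 0, 0], "fingers": 3.1},
    {"angular": [0, 0, -6.2], "dp": [0, 0, 0], "fingers": 3.1},
    {"angular": [0, 0, -6.2], "dp": [0, 0, 0], "fingers": 3.1},
    {"angular": [0, 0, -6.2], "dp": [0, 0, 0], "fingers": 3.1},
    {"angular": [0, 0, 0], "dp": [0, 0, 0], "fingers": 3.1}
  ]
}}

```text
t: 11.65
tcp_pos: [0.4369, 0.0441, 0.212]
tool_rot: [0.621, 0.784, -0.0, -0.0]
wrist_force: [-0.5, 0.1, -1.2]
grip_width: 0.0318
```

Run:
```python
from h import *
go(614,-239.4,205,103.15,10)
```

```text
t 11.65 tcp [436.9  44.1 212. ] yaw 103.19 F [-0.5  0.1 -1.2] w 31.78
 rot [-0.02  0.    0.04] dp [-31.63  10.8    0.7 ] /n [-3.163  1.08   0.07 ]
```

{"method": "apply_moves", "body": {
  "motion": [
    {"angular": [0, 0, 0], "dp": [-2, 0.7, 0], "fingers": 3.1},
    {"angular": [0, 0, 0], "dp": [-4, 1.4, 0], "fingers": 3.1},
    {"angular": [0, 0, 0], "dp": [-4, 1.3, 0], "fingers": 3.1},
    {"angular": [0, 0, 0], "dp": [-4, 1.4, 0], "fingers": 3.1},
    {"angular": [0, 0, 0], "dp": [-4, 1.3, 0], "fingers": 3.1},
    {"angular": [0, 0, 0], "dp": [-4, 1.4, 0], "fingers": 3.1},
    {"angular": [0, 0, 0], "dp": [-4, 1.4, 0], "fingers": 3.1},
    {"angular": [0, 0, 0], "dp": [-4, 1.3, 0], "fingers": 3.1},
    {"angular": [0, 0, 0], "dp": [-1.6, 0.6, 0], "fingers": 3.1},
    {"angular": [0, 0, 0], "dp": [0, 0, 0], "fingers": 3.1}
  ]
}}

```text
t: 12.65
tcp_pos: [0.6145, -0.242, 0.2113]
tool_rot: [0.624, 0.781, -0.0, 0.0]
wrist_force: [-0.2, 0.8, -0.8]
grip_width: 0.0316
```

Run:
```python
from h import *
go(614,-239.4,180,103.15)
```

```text
t 12.65 tcp [ 614.5 -242.   211.3] yaw 102.74 F [-0.2  0.8 -0.8] w 31.58
 rot [-0.03  0.05 -0.41] dp [0.27 0.01 3.13]
```

{"method": "apply_moves", "body": {
  "motion": [
    {"angular": [0, 0, 0], "dp": [0, 0, 1], "fingers": 3.1},
    {"angular": [0, 0, 0], "dp": [0, 0, 1.2], "fingers": 3.1},
    {"angular": [0, 0, 0], "dp": [0, 0, 0.6], "fingers": 3.1},
    {"angular": [0, 0, 0], "dp": [0, 0, 0], "fingers": 3.1},
    {"angular": [0, 0, 0], "dp": [0, 0, 0], "fingers": 3.1}
  ]
}}

```text
t: 13.15
tcp_pos: [0.6139, -0.2384, 0.1837]
tool_rot: [0.621, 0.783, -0.0, -0.0]
wrist_force: [0.3, -0.9, -0.7]
grip_width: 0.0319
```

Run:
```python
from h import *
go(614,-239.4,180,103.15)
t=cap('top')['image'];s=cap('scene')['image']
cv2.imwrite('pics/f.png',np.hstack([cv2.resize(i,(400,480),interpolation=cv2.INTER_CUBIC) for i in(t[160:220,420:470],s[248:344,200:280])]))
```

```text
t 13.15 tcp [ 613.9 -238.4  183.7] yaw 103.15 F [ 0.3 -0.9 -0.7] w 31.92
 rot [-0.02 -0.01  0.  ] dp [-0.1  -0.02  0.37]
```

View pics/f.png

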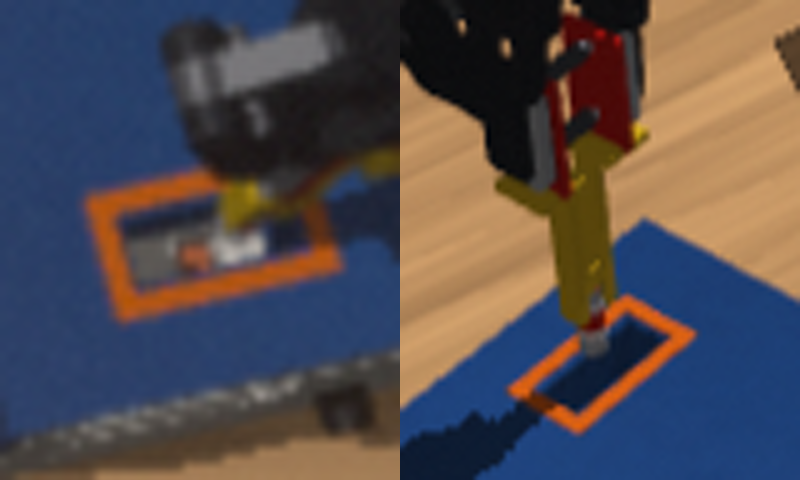

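The fuse hangs from the jaws with its lower cap at crop (594,350), over the well. I'll compare that with the TCP.

Run:
```python
from h import *
c=cap('scene'); go(614,-239.4,180,103.15)
print(onz(c,200+194/5-.5,248+350/5-.5,.0957)*1000, px(c,[.614,-.2384,.0957]))
```

```text
t 13.3 tcp [ 614.2 -238.9  184.2] yaw 103.13 F [-0.1  0.7 -1.8] w 31.56
 rot [ 0.03  0.02 -0.02] dp [-0.05 -0.03  0.42]  
[ 615.69546048 -239.34790428   95.7       ] [238.21330001 316.72188516]
```

{"method": "apply_moves", "body": {
  "motion": [
    {"angular": [0, 0, 0], "dp": [-0.05, 0, 0.6], "fingers": 3.1},
    {"angular": [0, 0, 0], "dp": [0, 0, 0.5], "fingers": 3.1},
    {"angular": [0, 0, 0], "dp": [0, 0, 0.4], "fingers": 3.1},
    {"angular": [0, 0, 0], "dp": [0, 0, 0], "fingers": 3.1}
  ]
}}

```text
t: 13.7
tcp_pos: [0.6137, -0.2393, 0.1679]
tool_rot: [0.622, 0.783, -0.0, -0.001]
wrist_force: [-0.3, 0.5, -0.6]
grip_width: 0.032
```

{"method": "apply_moves", "body": {
  "motion": [
    {"angular": [0, 0, 0], "dp": [0, 0, 0.5], "fingers": 3.1},
    {"angular": [0, 0, 0], "dp": [0, 0, 0.5], "fingers": 3.1},
    {"angular": [0, 0, 0], "dp": [0, 0, 0.5], "fingers": 3.1},
    {"angular": [0, 0, 0], "dp": [0, 0, 0.3], "fingers": 3.1},
    {"angular": [0, 0, 0], "dp": [0, 0, 0], "fingers": 3.1}
  ]
}}

```text
t: 14.2
tcp_pos: [0.6139, -0.2393, 0.1502]
tool_rot: [0.622, 0.783, -0.0, -0.0]
wrist_force: [0.0, 0.4, -2.0]
grip_width: 0.0317
```

Fuse bottom ≈ 62 mm. Creeping now; the block top is expected at 49–55 mm (TCP 0.137–0.143).

{"method": "apply_moves", "body": {
  "motion": [
    {"angular": [0, 0, 0], "dp": [0, 0, 0.3], "fingers": 3.1},
    {"angular": [0, 0, 0], "dp": [0, 0, 0.2], "fingers": 3.1},
    {"angular": [0, 0, 0], "dp": [0, 0, 0.1], "fingers": 3.1},
    {"angular": [0, 0, 0], "dp": [0, 0, 0], "fingers": 3.1}
  ]
}}

```text
t: 14.6
tcp_pos: [0.6141, -0.2394, 0.1447]
tool_rot: [0.622, 0.783, -0.0, -0.0]
wrist_force: [-0.9, -0.2, -0.3]
grip_width: 0.032
```

{"method": "apply_moves", "body": {
  "motion": [
    {"angular": [0, 0, 0], "dp": [0, 0, 0.15], "fingers": 3.1},
    {"angular": [0, 0, 0], "dp": [0, 0, 0.05], "fingers": 3.1},
    {"angular": [0, 0, 0], "dp": [0, 0, 0], "fingers": 3.1}
  ]
}}

```text
t: 14.9
tcp_pos: [0.6141, -0.2394, 0.1428]
tool_rot: [0.622, 0.783, -0.0, -0.0]
wrist_force: [0.5, 0.1, -1.2]
grip_width: 0.0316
```

{"method": "apply_moves", "body": {
  "motion": [
    {"angular": [0, 0, 0], "dp": [0, 0, 0.15], "fingers": 3.1},
    {"angular": [0, 0, 0], "dp": [0, 0, 0.05], "fingers": 3.1},
    {"angular": [0, 0, 0], "dp": [0, 0, 0], "fingers": 3.1}
  ]
}}

```text
t: 15.2
tcp_pos: [0.6141, -0.2394, 0.1407]
tool_rot: [0.622, 0.783, -0.0, -0.0]
wrist_force: [0.9, -0.3, -1.7]
grip_width: 0.0317
```

{"method": "apply_moves", "body": {
  "motion": [
    {"angular": [0, 0, 0], "dp": [0, 0, 0.15], "fingers": 3.1},
    {"angular": [0, 0, 0], "dp": [0, 0, 0.05], "fingers": 3.1},
    {"angular": [0, 0, 0], "dp": [0, 0, 0], "fingers": 3.1}
  ]
}}

```text
t: 15.5
tcp_pos: [0.6144, -0.2395, 0.1392]
tool_rot: [0.622, 0.783, 0.0, 0.0]
wrist_force: [-1.0, 0.3, 5.1]
grip_width: 0.0313
```

{"method": "apply_moves", "body": {
  "motion": [
    {"angular": [0, 0, 0], "dp": [0, 0, 0.1], "fingers": 3.1},
    {"angular": [0, 0, 0], "dp": [0, 0, 0], "fingers": 3.1}
  ]
}}

```text
t: 15.7
tcp_pos: [0.6146, -0.2396, 0.1387]
tool_rot: [0.622, 0.783, 0.0, 0.001]
wrist_force: [-2.1, 0.4, 8.5]
grip_width: 0.0317
```

{"method": "apply_moves", "body": {
  "motion": [
    {"angular": [0, 0, 0], "dp": [0, 0, 0.1], "fingers": 3.1},
    {"angular": [0, 0, 0], "dp": [0, 0, 0], "fingers": 3.1}
  ]
}}

```text
t: 15.9
tcp_pos: [0.6147, -0.2399, 0.1375]
tool_rot: [0.622, 0.783, 0.0, 0.001]
wrist_force: [1.1, -1.8, -1.6]
grip_width: 0.0317
```

{"method": "apply_moves", "body": {
  "motion": [
    {"angular": [0, 0, 0], "dp": [0, 0, 0.1], "fingers": 3.1},
    {"angular": [0, 0, 0], "dp": [0, 0, 0], "fingers": 3.1}
  ]
}}

```text
t: 16.1
tcp_pos: [0.6143, -0.2403, 0.1356]
tool_rot: [0.622, 0.783, -0.0, 0.001]
wrist_force: [1.0, -3.9, -0.8]
grip_width: 0.032
```

It touched the chamfer edge and dropped in; the wall is pushing the tool towards −y. I'll ease 1 mm that way and continue.

{"method": "apply_moves", "body": {
  "motion": [
    {"angular": [0, 0, 0], "dp": [-0.1, 0, 0], "fingers": 3.1},
    {"angular": [0, 0, 0], "dp": [0, 0, 0.1], "fingers": 3.1},
    {"angular": [0, 0, 0], "dp": [0, 0, 0], "fingers": 3.1}
  ]
}}

```text
t: 16.4
tcp_pos: [0.6142, -0.2405, 0.1345]
tool_rot: [0.622, 0.783, -0.0, -0.0]
wrist_force: [0.3, -2.1, -1.4]
grip_width: 0.0318
```

{"method": "apply_moves", "body": {
  "motion": [
    {"angular": [0, 0, 0], "dp": [0, 0, 0.1], "fingers": 3.1},
    {"angular": [0, 0, 0], "dp": [0, 0, 0.1], "fingers": 3.1},
    {"angular": [0, 0, 0], "dp": [0, 0, 0], "fingers": 3.1}
  ]
}}

```text
t: 16.7
tcp_pos: [0.6143, -0.2405, 0.1326]
tool_rot: [0.622, 0.783, -0.0, -0.0]
wrist_force: [-0.0, -2.7, -1.6]
grip_width: 0.0316
```

{"method": "apply_moves", "body": {
  "motion": [
    {"angular": [0, 0, 0], "dp": [0, 0, 0.1], "fingers": 3.1},
    {"angular": [0, 0, 0], "dp": [0, 0, 0.1], "fingers": 3.1},
    {"angular": [0, 0, 0], "dp": [0, 0, 0], "fingers": 3.1}
  ]
}}

```text
t: 17.0
tcp_pos: [0.6144, -0.2405, 0.1307]
tool_rot: [0.622, 0.783, -0.0, 0.0]
wrist_force: [0.8, -2.1, -0.9]
grip_width: 0.0316
```

{"method": "apply_moves", "body": {
  "motion": [
    {"angular": [0, 0, 0], "dp": [-0.07, 0, 0.1], "fingers": 3.1},
    {"angular": [0, 0, 0], "dp": [0, 0, 0.1], "fingers": 3.1},
    {"angular": [0, 0, 0], "dp": [0, 0, 0], "fingers": 3.1}
  ]
}}

```text
t: 17.3
tcp_pos: [0.6146, -0.2407, 0.129]
tool_rot: [0.622, 0.783, 0.0, -0.0]
wrist_force: [-0.3, -1.2, 2.9]
grip_width: 0.0314
```

{"method": "apply_moves", "body": {
  "motion": [
    {"angular": [0, 0, 0], "dp": [0, 0, 0.1], "fingers": 3.1},
    {"angular": [0, 0, 0], "dp": [0, 0, 0.1], "fingers": 3.1},
    {"angular": [0, 0, 0], "dp": [0, 0, 0], "fingers": 3.1}
  ]
}}

```text
t: 17.6
tcp_pos: [0.6146, -0.2407, 0.127]
tool_rot: [0.622, 0.783, 0.0, -0.0]
wrist_force: [-0.2, 0.2, 4.2]
grip_width: 0.0317
```

{"method": "apply_moves", "body": {
  "motion": [
    {"angular": [0, 0, 0], "dp": [0, 0, 0.1], "fingers": 3.1},
    {"angular": [0, 0, 0], "dp": [0, 0, 0], "fingers": 3.1}
  ]
}}

```text
t: 17.8
tcp_pos: [0.6146, -0.2407, 0.126]
tool_rot: [0.622, 0.783, 0.0, -0.0]
wrist_force: [-0.2, 0.1, 4.2]
grip_width: 0.0319
```

Pushing the copper contact at a steady ~5 N. Continuing to the hard stop.

{"method": "apply_moves", "body": {
  "motion": [
    {"angular": [0, 0, 0], "dp": [0, 0, 0.1], "fingers": 3.1},
    {"angular": [0, 0, 0], "dp": [0, 0, 0], "fingers": 3.1}
  ]
}}

```text
t: 18.0
tcp_pos: [0.6145, -0.2407, 0.1249]
tool_rot: [0.622, 0.783, 0.0, -0.0]
wrist_force: [0.1, -0.0, 4.0]
grip_width: 0.0317
```

{"method": "apply_moves", "body": {
  "motion": [
    {"angular": [0, 0, 0], "dp": [0, 0, 0.1], "fingers": 3.1},
    {"angular": [0, 0, 0], "dp": [0, 0, 0], "fingers": 3.1}
  ]
}}

```text
t: 18.2
tcp_pos: [0.6146, -0.2408, 0.1239]
tool_rot: [0.622, 0.783, 0.0, -0.0]
wrist_force: [0.2, 0.9, 4.3]
grip_width: 0.0316
```

{"method": "apply_moves", "body": {
  "motion": [
    {"angular": [0, 0, 0], "dp": [0, 0, 0.1], "fingers": 3.1},
    {"angular": [0, 0, 0], "dp": [0, 0, 0], "fingers": 3.1}
  ]
}}

```text
t: 18.4
tcp_pos: [0.6148, -0.2408, 0.1235]
tool_rot: [0.622, 0.783, 0.0, 0.0]
wrist_force: [-1.9, -0.1, 9.5]
grip_width: 0.0318
```

{"method": "apply_moves", "body": {
  "motion": [
    {"angular": [0, 0, 0], "dp": [0, 0, 0.1], "fingers": 3.1},
    {"angular": [0, 0, 0], "dp": [0, 0, 0], "fingers": 3.1}
  ]
}}

```text
t: 18.6
tcp_pos: [0.615, -0.2408, 0.1233]
tool_rot: [0.622, 0.783, 0.0, 0.001]
wrist_force: [-3.1, 0.6, 16.9]
grip_width: 0.0317
```

{"method": "apply_moves", "body": {
  "motion": [
    {"angular": [0, 0, 0], "dp": [0, 0, 0.1], "fingers": 3.1},
    {"angular": [0, 0, 0], "dp": [0, 0, 0], "fingers": 3.1}
  ]
}}

```text
t: 18.8
tcp_pos: [0.6153, -0.2408, 0.1231]
tool_rot: [0.622, 0.783, 0.001, 0.001]
wrist_force: [-4.6, 1.2, 23.1]
grip_width: 0.0321
```

Firm stop at TCP 0.1233, 16 mm below where the block edge was felt: fully home. I'll relieve the push, open to half squeeze, and press once more with the shoulders to confirm.

{"method": "apply_moves", "body": {
  "motion": [
    {"angular": [0, 0, 0], "dp": [0, 0, -0.25], "fingers": 3.1},
    {"angular": [0, 0, 0], "dp": [0, 0, 0], "fingers": 3.4},
    {"angular": [0, 0, 0], "dp": [0, 0, 0], "fingers": 3.7},
    {"angular": [0, 0, 0], "dp": [0, 0, 0], "fingers": 3.9},
    {"angular": [0, 0, 0], "dp": [0, 0, 0], "fingers": 3.9},
    {"angular": [0, 0, 0], "dp": [0, 0, 0], "fingers": 3.9}
  ],
  "newtons": 40
}}

```text
t: 19.4
tcp_pos: [0.6143, -0.241, 0.1229]
tool_rot: [0.622, 0.783, -0.0, -0.0]
wrist_force: [0.5, -0.2, 0.8]
grip_width: 0.0397
```

{"method": "apply_moves", "body": {
  "motion": [
    {"angular": [0, 0, 0], "dp": [0, 0, 0.1], "fingers": 3.9},
    {"angular": [0, 0, 0], "dp": [0, 0, 0.1], "fingers": 3.9},
    {"angular": [0, 0, 0], "dp": [0, 0, 0], "fingers": 3.9}
  ]
}}

```text
t: 19.7
tcp_pos: [0.6154, -0.2412, 0.1223]
tool_rot: [0.622, 0.783, 0.0, 0.001]
wrist_force: [-0.5, 0.1, 7.6]
grip_width: 0.0391
```

{"method": "apply_moves", "body": {
  "motion": [
    {"angular": [0, 0, 0], "dp": [0, 0, -0.3], "fingers": 3.9},
    {"angular": [0, 0, 0], "dp": [0, 0, -0.4], "fingers": 3.9},
    {"angular": [0, 0, 0], "dp": [0, 0, -0.5], "fingers": 3.9},
    {"angular": [0, 0, 0], "dp": [0, 0, -0.5], "fingers": 3.9},
    {"angular": [0, 0, 0], "dp": [0, 0, 0], "fingers": 3.9}
  ]
}}

```text
t: 20.2
tcp_pos: [0.6149, -0.2413, 0.1392]
tool_rot: [0.622, 0.783, 0.0, 0.001]
wrist_force: [0.2, -0.4, -0.6]
grip_width: 0.0389
```

{"method": "apply_moves", "body": {
  "motion": [
    {"angular": [0, 0, 0], "dp": [0, 0, -1], "fingers": 3.9},
    {"angular": [0, 0, 0], "dp": [0, 0, -1.5], "fingers": 3.9},
    {"angular": [0, 0, 0], "dp": [0, 0, -2], "fingers": 3.9},
    {"angular": [0, 0, 0], "dp": [0, 0, -2], "fingers": 3.9},
    {"angular": [0, 0, 0], "dp": [0, 0, 0], "fingers": 3.9},
    {"angular": [0, 0, 0], "dp": [0, 0, 0], "fingers": 3.9}
  ]
}}

```text
t: 20.8
tcp_pos: [0.6147, -0.2412, 0.2042]
tool_rot: [0.622, 0.783, 0.0, 0.001]
wrist_force: [0.2, 0.6, -1.3]
grip_width: 0.0393
```

Run:
```python
from h import *
go(501.9,201.8,200,95.3,10)
t=cap('top')['image'];s=cap('scene')['image']
cv2.imwrite('pics/g.png',np.hstack([cv2.resize(i,(400,480),interpolation=cv2.INTER_CUBIC) for i in(t[160:220,420:470],s[238:354,190:290])]))
```

```text
t 20.8 tcp [ 614.7 -241.2  204.2] yaw 103.11 F [ 0.2  0.6 -1.3] w 39.29
 rot [0.08 0.04 7.81] dp [45.15 -7.14  0.42] /n [ 4.515 -0.714  0.042]
```

View pics/g.png

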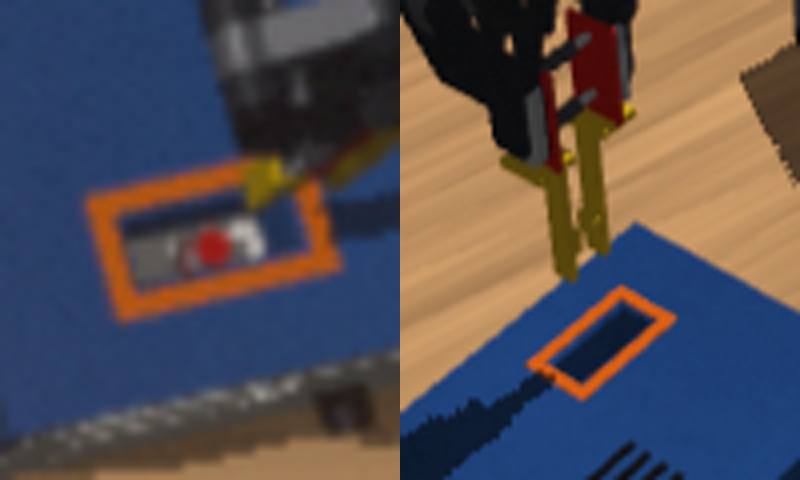

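Top view: red disc at crop (212,248) down in the socket. Scene view: the jaws are empty. Returning to the stand.

{"method": "apply_moves", "body": {
  "motion": [
    {"angular": [0, 0, 7.8], "dp": [0, 0, 0], "fingers": 3.9},
    {"angular": [0, 0, 0], "dp": [2, -0.3, 0], "fingers": 3.9},
    {"angular": [0, 0, 0], "dp": [4, -0.6, 0], "fingers": 3.9},
    {"angular": [0, 0, 0], "dp": [4.5, -0.7, 0], "fingers": 3.9},
    {"angular": [0, 0, 0], "dp": [4.5, -0.7, 0], "fingers": 3.9},
    {"angular": [0, 0, 0], "dp": [4.5, -0.7, 0], "fingers": 3.9},
    {"angular": [0, 0, 0], "dp": [4.5, -0.7, 0], "fingers": 3.9},
    {"angular": [0, 0, 0], "dp": [4.5, -0.7, 0], "fingers": 3.9},
    {"angular": [0, 0, 0], "dp": [4.5, -0.7, 0], "fingers": 3.9},
    {"angular": [0, 0, 0], "dp": [4.5, -0.7, 0], "fingers": 3.9}
  ]
}}

```text
t: 21.9
tcp_pos: [0.5203, 0.1291, 0.2028]
tool_rot: [0.673, 0.74, -0.0, -0.0]
wrist_force: [1.3, 0.6, 0.1]
grip_width: 0.039
```

{"method": "apply_moves", "body": {
  "motion": [
    {"angular": [0, 0, 0], "dp": [4.5, -0.7, 0], "fingers": 3.9},
    {"angular": [0, 0, 0], "dp": [2, -0.4, 0], "fingers": 3.9},
    {"angular": [0, 0, 0], "dp": [0, 0, 0], "fingers": 3.9},
    {"angular": [0, 0, 0], "dp": [0, 0, 0], "fingers": 3.9}
  ]
}}

```text
t: 22.3
tcp_pos: [0.5041, 0.1909, 0.2028]
tool_rot: [0.672, 0.74, -0.001, -0.0]
wrist_force: [0.1, -0.1, -0.4]
grip_width: 0.0389
```

Run:
```python
from h import *
go(501.9,201.6,140,95.3)
```

```text
t 22.3 tcp [504.1 190.9 202.8] yaw 95.48 F [ 0.1 -0.1 -0.4] w 38.85
 rot [-0.06  0.04  0.18] dp [ 1.08 -0.12  6.28]
```

{"method": "apply_moves", "body": {
  "motion": [
    {"angular": [0, 0, 0], "dp": [1.1, -0.1, 1], "fingers": 3.9},
    {"angular": [0, 0, 0], "dp": [0, 0, 1.5], "fingers": 3.9},
    {"angular": [0, 0, 0], "dp": [0, 0, 1.5], "fingers": 3.9},
    {"angular": [0, 0, 0], "dp": [0, 0, 1.5], "fingers": 3.9},
    {"angular": [0, 0, 0], "dp": [0, 0, 0.5], "fingers": 3.9},
    {"angular": [0, 0, 0], "dp": [0, 0, 0], "fingers": 3.9},
    {"angular": [0, 0, 0], "dp": [0, 0, 0], "fingers": 3.9}
  ]
}}

```text
t: 23.0
tcp_pos: [0.5032, 0.2013, 0.1434]
tool_rot: [0.674, 0.739, 0.0, 0.0]
wrist_force: [-0.4, -0.3, -1.2]
grip_width: 0.0391
```

Run:
```python
from h import *
go(501.9,201.6,140,95.3)
```

```text
t 23.0 tcp [503.2 201.3 143.4] yaw 95.29 F [-0.4 -0.3 -1.2] w 39.07
 rot [ 0.01  0.   -0.01] dp [ 0.04 -0.13  0.34]
```

{"method": "apply_moves", "body": {
  "motion": [
    {"angular": [0, 0, 0], "dp": [0, -0.12, 0.6], "fingers": 3.9},
    {"angular": [0, 0, 0], "dp": [0, 0, 0.4], "fingers": 3.9},
    {"angular": [0, 0, 0], "dp": [0, 0, 0.3], "fingers": 3.9},
    {"angular": [0, 0, 0], "dp": [0, 0, 0.3], "fingers": 3.9},
    {"angular": [0, 0, 0], "dp": [0, 0, 0], "fingers": 3.9}
  ]
}}

```text
t: 23.5
tcp_pos: [0.5016, 0.2013, 0.1269]
tool_rot: [0.673, 0.739, -0.0, -0.0]
wrist_force: [-0.6, -0.4, -0.6]
grip_width: 0.0389
```

{"method": "apply_moves", "body": {
  "motion": [
    {"angular": [0, 0, 0], "dp": [0, 0, 0.3], "fingers": 3.9},
    {"angular": [0, 0, 0], "dp": [0, 0, 0.3], "fingers": 3.9},
    {"angular": [0, 0, 0], "dp": [0, 0, 0], "fingers": 3.9}
  ]
}}

```text
t: 23.8
tcp_pos: [0.5016, 0.2013, 0.1209]
tool_rot: [0.673, 0.739, -0.0, -0.0]
wrist_force: [0.3, -0.0, -1.3]
grip_width: 0.0391
```

In the slot with no contact. Lowering to the floor (TCP ≈ 0.0776).

{"method": "apply_moves", "body": {
  "motion": [
    {"angular": [0, 0, 0], "dp": [0, 0, 0.6], "fingers": 3.9},
    {"angular": [0, 0, 0], "dp": [0, 0, 0.8], "fingers": 3.9},
    {"angular": [0, 0, 0], "dp": [0, 0, 0.8], "fingers": 3.9},
    {"angular": [0, 0, 0], "dp": [0, 0, 0.8], "fingers": 3.9},
    {"angular": [0, 0, 0], "dp": [0, 0, 0.6], "fingers": 3.9},
    {"angular": [0, 0, 0], "dp": [0, 0, 0.2], "fingers": 3.9},
    {"angular": [0, 0, 0], "dp": [0, 0, 0], "fingers": 3.9}
  ]
}}

```text
t: 24.5
tcp_pos: [0.5016, 0.2013, 0.0829]
tool_rot: [0.673, 0.739, -0.0, -0.0]
wrist_force: [1.0, 1.0, -0.1]
grip_width: 0.039
```

{"method": "apply_moves", "body": {
  "motion": [
    {"angular": [0, 0, 0], "dp": [0, 0, 0.2], "fingers": 3.9},
    {"angular": [0, 0, 0], "dp": [0, 0, 0.1], "fingers": 3.9},
    {"angular": [0, 0, 0], "dp": [0, 0, 0], "fingers": 3.9}
  ]
}}

```text
t: 24.8
tcp_pos: [0.5019, 0.2014, 0.0804]
tool_rot: [0.674, 0.739, 0.0, 0.0]
wrist_force: [0.5, 0.5, -1.2]
grip_width: 0.0391
```

{"method": "apply_moves", "body": {
  "motion": [
    {"angular": [0, 0, 0], "dp": [0, 0, 0.1], "fingers": 3.9},
    {"angular": [0, 0, 0], "dp": [0, 0, 0], "fingers": 3.9}
  ]
}}

```text
t: 25.0
tcp_pos: [0.5018, 0.2014, 0.0793]
tool_rot: [0.674, 0.739, 0.0, 0.0]
wrist_force: [-0.1, 0.2, -1.4]
grip_width: 0.0392
```

{"method": "apply_moves", "body": {
  "motion": [
    {"angular": [0, 0, 0], "dp": [0, 0, 0.1], "fingers": 3.9},
    {"angular": [0, 0, 0], "dp": [0, 0, 0], "fingers": 3.9}
  ]
}}

```text
t: 25.2
tcp_pos: [0.5018, 0.2013, 0.0782]
tool_rot: [0.674, 0.739, -0.0, 0.0]
wrist_force: [-0.1, -0.6, -1.5]
grip_width: 0.0392
```

{"method": "apply_moves", "body": {
  "motion": [
    {"angular": [0, 0, 0], "dp": [0, 0, 0.1], "fingers": 3.9},
    {"angular": [0, 0, 0], "dp": [0, 0, 0], "fingers": 3.9}
  ]
}}

```text
t: 25.4
tcp_pos: [0.5019, 0.2014, 0.0775]
tool_rot: [0.674, 0.739, 0.0, 0.0]
wrist_force: [-0.8, -0.1, 3.1]
grip_width: 0.0394
```

Floor felt. Opening straight, then rising clear.

{"method": "apply_moves", "body": {
  "motion": [
    {"angular": [0, 0, 0], "dp": [0, 0, 0], "fingers": 4.3},
    {"angular": [0, 0, 0], "dp": [0, 0, 0], "fingers": 4.8},
    {"angular": [0, 0, 0], "dp": [0, 0, 0], "fingers": 5.6},
    {"angular": [0, 0, 0], "dp": [0, 0, 0], "fingers": 5.6},
    {"angular": [0, 0, 0], "dp": [0, 0, -0.5], "fingers": 5.6},
    {"angular": [0, 0, 0], "dp": [0, 0, -1], "fingers": 5.6},
    {"angular": [0, 0, 0], "dp": [0, 0, -2], "fingers": 5.6},
    {"angular": [0, 0, 0], "dp": [0, 0, -3], "fingers": 5.6},
    {"angular": [0, 0, 0], "dp": [0, 0, -4], "fingers": 5.6},
    {"angular": [0, 0, 0], "dp": [0, 0, -2], "fingers": 5.6}
  ]
}}

```text
t: 26.4
tcp_pos: [0.5025, 0.2017, 0.206]
tool_rot: [0.674, 0.739, 0.002, 0.001]
wrist_force: [0.2, 0.4, -0.7]
grip_width: 0.0559
```

{"method": "apply_moves", "body": {
  "motion": [
    {"angular": [0, 0, 0], "dp": [4, 0, -1], "fingers": 5.6},
    {"angular": [0, 0, 0], "dp": [4, 0, 0], "fingers": 5.6},
    {"angular": [0, 0, 0], "dp": [4, 0, 0], "fingers": 5.6},
    {"angular": [0, 0, 0], "dp": [4, 0, 0], "fingers": 5.6},
    {"angular": [0, 0, 0], "dp": [4, 0, 0], "fingers": 5.6},
    {"angular": [0, 0, 0], "dp": [0, 0, 0], "fingers": 5.6},
    {"angular": [0, 0, 0], "dp": [0, 0, 0], "fingers": 5.6}
  ]
}}

```text
t: 27.1
tcp_pos: [0.4826, 0.4013, 0.2127]
tool_rot: [0.673, 0.74, 0.0, -0.0]
wrist_force: [0.0, -0.7, 0.1]
grip_width: 0.0559
```

Run:
```python
from h import *
go(501.9,201.6,140,95.3)
ct=cap('top');t=ct['image'];s=cap('scene')['image']
def f(i,u,v): return cv2.resize(i[v-30:v+30,u-30:u+30],(266,290),interpolation=cv2.INTER_CUBIC)
cv2.imwrite('pics/i.png',np.vstack([np.hstack([f(t,241,245),f(t,318,262),f(t,447,189)]),np.hstack([f(s,376,212),f(s,310,245),f(s,240,320)])]))
h=cv2.cvtColor(t,cv2.COLOR_BGR2HSV)[178:202,428:466]; m=((h[...,0]<6)|(h[...,0]>174))&(h[...,1]>170)&(h[...,2]>90); v,u=np.nonzero(m)
p=onz(ct,u.mean()+428,v.mean()+178,.066); print(len(u),p*1000)
```

```text
t 27.1 tcp [482.6 401.3 212.7] yaw 95.44 F [ 0.  -0.7  0.1] w 55.89
 rot [-0.   -0.    0.14] dp [-20.06   0.08   7.27]  
10 [ 614.08208924 -240.15574468   66.        ]
```

View pics/i.png

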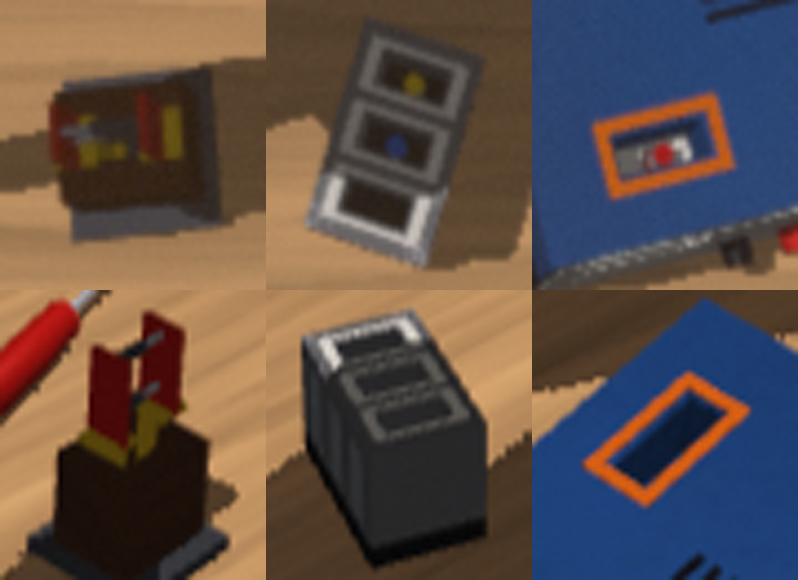

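The final picture shows the tongs upright in the stand, the red slot empty with yellow and blue still in place, and the red disc in the socket at (614,−240) mm, matching where it was pressed. Handing in.

```bash
python3 -c "
from plant import arm
print(arm.close_job())"
```

```text
the job is handed in; nothing more can be done
None
```

The red fuse is in its socket and the tongs are back upright in their stand. The job was handed in at about 27 s of the 72 s allowed, and no verdict was reported.

- **Fetching:** I took the tongs from the stand and felt the fuse top at the height I expected. I squeezed and lifted the fuse from the rack slot nearest the robot, and the fingers never touched it.
- **Fitting:** The fuse touched the socket's chamfer and dropped in. It then pushed the copper contact down at about 5 N to a firm stop 16 mm below where the block's edge was felt, with a peak push of about 23 N.
- **Last checks:** A second press with the jaws half open met the same stop. The final picture shows the red disc in the socket at (614, −240) mm, which agrees with where I pressed it. The red slot is empty, and the yellow and blue fuses have not moved. I looked again only at the stand, rack and supply, not at the multimeter and other bystanders.
- **One disagreement:** The finger opening read about 31.7 mm on the fuse instead of the 34 mm expected. The pictures showed the fuse was held properly, so I put the difference down to give in the fingers.

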